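Lock up two lino blocks for printing

TASK

Lock up the two lino blocks in the bed for printing: in one row along the middle of the bed, from the fixed fence to the sliding bar, set a narrow strip, the flower block, the wide strip, the diamond block and the other narrow strip, all flat on the bed's floor and square to it, with the 50 mm sides of the blocks alongside the strips. Close up the row with the sliding bar until everything is snug, let go, and leave the bottle and the ink jar where they stand.

Things in the scene. Friction and masses are not known exactly. Their poses are not given: they have to be found in the camera images.
- flower_block: The flower block: lino printing block, brown-grey lino face up on wood, carved with one eight-petalled flower in a border; 64 by 50 mm, 23 mm high, about 65 g. Origin at the centre of its underside, x along its 50 mm side, y along its 64 mm side, z up. Looks the same after a half turn. It takes up 64 mm of the row.
- diamond_block: The diamond block: smaller lino printing block, brown-grey lino face up on wood, carved with three diamonds in a border; 38 by 50 mm, 23 mm high, about 40 g. Origin at the centre of its underside, x along its 50 mm side, y along its 38 mm side, z up. Looks the same after a half turn. It takes up 38 mm of the row.
- wide_strip: The wide strip: pale wooden packing strip, 36 mm wide, 62 mm long, 18 mm high, about 32 g; origin at the centre of its underside, x along its length, y across its width, z up. 
- narrow_strip_1: A narrow strip: pale wooden packing strip, 16 mm wide, 62 mm long, 18 mm high, about 16 g; origin at the centre of its underside, x along its length, y across its width, z up. The two narrow strips are alike and interchangeable.
- narrow_strip_2: The other narrow strip: pale wooden packing strip, 16 mm wide, 62 mm long, 18 mm high, about 16 g; origin at the centre of its underside, x along its length, y across its width, z up. Interchangeable with the first.
- bed: Fixed lock-up bed: plywood, 120 (x) by 250 (y) mm; origin under its centre, y along the row towards the fixed fence (robot's left), z up. Floor 8 mm above the table. Low rails along y at x = +-38 to +-48 mm, tops 14 mm above the table; middle line x = 0. Fence 54 mm long, inner face at y = +108 mm, top 20 mm above the table.
- bar (a joint): Sliding bar at the bed's -y end: 0 m = open, grows as it slides along +y to the fence, up to 0.050. Its nose, 50 mm long, has its face at bed y = -86 mm + value, top 24 mm above the table; a dark crosshead behind it rides on the rails. Snug against the five pieces it reads about 0.024. About 2.5 N of friction; it stays where it is left.
- knob (a point): Centre of the top of the bar's black knob, 54 mm above the table: 19 mm across over its topmost 19 mm, on an 11 mm stem, 19 mm behind the nose's face. Moves with the bar; its axes are the bed's.
- bottle: Bystander: white bottle of painting medium, 39 mm across, 94 mm high, loose; origin at the centre of its underside.
- ink_jar: Bystander: the ink jar, closed glass jar with black lid in front of the bed, nearest the robot, 56 mm across, 75 mm high, loose; origin at the centre of its underside.

How it is judged (in metres and radians):
At the end, for the whole second after the job is handed in: Fence to bar: narrow strip, flower block, wide strip, diamond block, narrow strip, each flat on the bed, at rest, square within 0.1 rad, within 12 mm of the middle line and 6 mm of its place in the closed row; bar closed past 0.020 m (under 4 mm of play left) (y of flower_block in the frame of bed between 0.054 and 0.066 m and x of flower_block in the frame of bed between -0.012 and 0.012 m and z of flower_block in the frame of bed between 0.0055 and 0.0115 m and angle between the x axis of each of flower_block, wide_strip, diamond_block and the x axis of bed, either way round below 0.1 rad and angle between each of flower_block, wide_strip, diamond_block's own z axis and vertical below 0.06 rad and linear speed of each of flower_block, wide_strip, diamond_block below 0.01 m/s and y of wide_strip in the frame of bed between 0.004 and 0.016 m and x of wide_strip in the frame of bed between -0.012 and 0.012 m and z of wide_strip in the frame of bed between 0.0055 and 0.0115 m and y of diamond_block in the frame of bed between -0.033 and -0.021 m and x of diamond_block in the frame of bed between -0.012 and 0.012 m and z of diamond_block in the frame of bed between 0.0055 and 0.0115 m and (((y of narrow_strip_1 in the frame of bed between 0.094 and 0.106 m and x of narrow_strip_1 in the frame of bed between -0.012 and 0.012 m and z of narrow_strip_1 in the frame of bed between 0.0055 and 0.0115 m and angle between the x axis of narrow_strip_1 and the x axis of bed, either way round below 0.1 rad and angle between narrow_strip_1's own z axis and vertical below 0.06 rad and linear speed of narrow_strip_1 below 0.01 m/s) and (y of narrow_strip_2 in the frame of bed between -0.06 and -0.048 m and x of narrow_strip_2 in the frame of bed between -0.012 and 0.012 m and z of narrow_strip_2 in the frame of bed between 0.0055 and 0.0115 m and angle between the x axis of narrow_strip_2 and the x axis of bed, either way round below 0.1 rad and angle between narrow_strip_2's own z axis and vertical below 0.06 rad and linear speed of narrow_strip_2 below 0.01 m/s)) or ((y of narrow_strip_2 in the frame of bed between 0.094 and 0.106 m and x of narrow_strip_2 in the frame of bed between -0.012 and 0.012 m and z of narrow_strip_2 in the frame of bed between 0.0055 and 0.0115 m and angle between the x axis of narrow_strip_2 and the x axis of bed, either way round below 0.1 rad and angle between narrow_strip_2's own z axis and vertical below 0.06 rad and linear speed of narrow_strip_2 below 0.01 m/s) and (y of narrow_strip_1 in the frame of bed between -0.06 and -0.048 m and x of narrow_strip_1 in the frame of bed between -0.012 and 0.012 m and z of narrow_strip_1 in the frame of bed between 0.0055 and 0.0115 m and angle between the x axis of narrow_strip_1 and the x axis of bed, either way round below 0.1 rad and angle between narrow_strip_1's own z axis and vertical below 0.06 rad and linear speed of narrow_strip_1 below 0.01 m/s))) and value of joint bar above 0.02 m); the robot touches nothing.
It fails at once if the bottle or the ink jar is moved by more than 20 mm or knocked over (distance of any of bottle, ink_jar from where it was at the start of the episode above 0.02 m or angle between any of bottle, ink_jar's own z axis and vertical above 0.3 rad).
It also fails if it takes over 126 s, if anything falls off the work surface, if the arm or the gripper's body presses on something with over 40 N, if the wrist force passes 120 N, or if a joint passes its speed limit or range.

ROBOT

A 7-joint arm with a two-finger parallel gripper is mounted at the origin on a cart in front of the work surface, level with it; the furniture and walls round the work are solid. World frame = base frame: x ahead of the robot, y to its left, z up, the work surface at z = 0. Lengths are in mm, angles in rad, forces in N, time in s.
With the tool pointing down it reaches from about 400 to 875 mm from the base axis. Payload 4.4 kg.
Tool frame: the origin (TCP) lies at the very end of the fingers, on their centre line; the grasp point (between the pads) lies 19 mm behind it; z points along the fingers, y is the line along which they close (so a half turn about z gives the same grasp; the last joint's range is limited). The gripper opens to 85 mm and grips with 20 to 120 N. Pads are 22 mm wide; open, the fingers measure 114 mm over their backs; the gripper's body (76 mm by 85 mm) begins 54 mm behind the grasp point. The pads swing forward as they close: fully open they stand 13 mm farther back than shut.
Start: joints at [1.098, 0.628, 0.038, 1.517, -0.027, 0.996, -0.02], TCP at [257.215, -596.957, 231.313] pointing down, gripper open.
Joint ranges: [-3.06, 3.06], [-0.37, 2.12], [-1.25, 1.32], [0.18, 2.47], [-1.1, 4.24], [0.23, 1.98], [-2.94, 2.94]. Speed limits (rad/s): [2.57, 2.57, 3.14, 3.14, 3.14, 3.14, 3.14].

INTERFACE

Orientations are given as [roll, pitch, yaw] about the fixed x, y, z axes, in that order (R = Rz(yaw) Ry(pitch) Rx(roll)).
In Python, from cell import read_state, get_image, camera_info, finish_job gives the robot as it stands.
- The arm moves only by the tool play_rows, never from a script. Its argument "deltas" is one flat list of numbers, 7 for each row, row after row: the shift along the tool's x, y, z in mm, then the turn, a rotation vector about the tool's x, y, z in rad, then the opening, from 0 (shut) to 1 (fully open). In form: [dx, dy, dz, ax, ay, az, grip, dx, dy, dz, ax, ay, az, grip, ...]. A call has 1 to 10 rows; each row is the pose to reach, as a shift and turn from the pose commanded when the call began, along the tool's axes at that moment; what a row does not reach only later rows make up. A row lasts 1/8 s, in which the tool goes at most 62.5 mm and 10.7 degrees, less where a joint would pass 70% of its speed; a pose out of reach is approached as far as the arm can. A call with a gripper value outside its range is refused whole. The fingers move at their own pace and stop on an object; the grip force is fixed at half the most. Time passes only in rows, so rows that repeat a pose let the fingers close. It gives the time, the measured TCP pose, the force, the opening and the grip force at its end, in the units of the state.
- read_state(): the state, without advancing time (a new reading comes with each control period).
- get_image(name): name is "scene" or "top" or "wrist"; returns the picture (480x640x3 uint8, red, green, blue); there is no depth.
- camera_info(name): a dict with "fx", "fy", "cx", "cy" (pixels), "T" (4x4, takes a point from camera to world coordinates). Camera axes: x right, y down, z forward; pixel columns grow to the right and rows downward; lengths in mm; the calibration is good to about 2 mm. A picture is of the moment at which its call begins: read the wrist's pose just before it. camera_info takes no time and is no camera call; for the wrist camera it gives the pose at the moment of the call.
- finish_job(): hands the job in; it is judged then, once.
The state is a dict: "clock": time; "qpos": joint angles; "qd": joint speeds; "tau": joint torques, N m; "eef_pos": TCP position; "tool_rot": TCP orientation; "force": force on the tool from outside, world axes, zero at the start; "torque": the same for the moment, N m; "width": finger opening in mm; "gripper_force": force on a finger pad.
Only numpy, scipy, OpenCV 4.12 (cv2) and the standard library are available. Lean on these libraries where they do the work, as an engineer would, in place of code of your own. Each camera call takes 0.05 s, during which the arm holds its last target. There are 200 camera calls.

## Working session

There is one attempt and no reset: what is moved stays moved. The work goes in short steps, Python scripts to look and compute and a tool call to move; the robot and the scene stay as the last step left them, time stands still between calls to the robot, and variables do not carry over. Pictures are saved under pics/ and viewed, at most 18 in all, crops included, and the job is handed in when it is done.

Besides the shell and the picture viewer there is one more tool, called after "Emit:" as name(argument=value, ...) on one line, values as JSON. play_rows: Moves the arm, as the interface text tells. Its arguments: {"type":"object","properties":{"deltas":{"type":"array"}},"required":["deltas"]}

```bash
mkdir -p pics; ls
python3 - <<'E'
from cell import *
import cv2
for n in("top","scene"):
    cv2.imwrite(f"pics/{n}0.png",get_image(n)[:,:,::-1])
    c=camera_info(n);print(n,c["fx"],c["cx"],c["cy"],c["T"])
c=camera_info("wrist");print(c)
s=read_state();print(s)
E
```

```text
pics
top 506.10613455301876 321.95655500033547 239.2744651532244 [[ 1.80694595e-03 -9.88029552e-01  1.54254142e-01  4.12217584e+02]
 [-9.99783880e-01 -4.97964228e-03 -2.01840823e-02 -4.18583657e+01]
 [ 2.07106002e-02 -1.54184333e-01 -9.87825016e-01  1.12226395e+03]
 [ 0.00000000e+00  0.00000000e+00  0.00000000e+00  1.00000000e+00]]
scene 461.0013519319734 313.7366626939239 245.5065863575876 [[-7.24064876e-01 -4.79546748e-01  4.95746883e-01  7.65369205e+01]
 [-6.89669056e-01  4.93671302e-01 -5.29759605e-01  5.41069187e+02]
 [ 9.30848641e-03 -7.25481607e-01 -6.88178603e-01  8.03935742e+02]
 [ 0.00000000e+00  0.00000000e+00  0.00000000e+00  1.00000000e+00]]
{'fx': 348.3262575568944, 'fy': 348.3262575568944, 'cx': 319.27418613357395, 'cy': 243.8562219315467, 'T': array([[ 3.95700419e-01, -8.81447059e-01, -2.57822149e-01,
         3.23082005e+02],
       [-9.18375290e-01, -3.80650395e-01, -1.08130028e-01,
        -5.68994100e+02],
       [-2.82920783e-03,  2.79564588e-01, -9.60122720e-01,
         3.74170126e+02],
       [ 0.00000000e+00,  0.00000000e+00,  0.00000000e+00,
         1.00000000e+00]])}
{'clock': 0.1, 'qpos': array([ 1.09818204,  0.62922572,  0.03843646,  1.51826927, -0.02699802,
        0.99628433, -0.02000447]), 'qd': array([-0.000524  , -0.00312968,  0.00130606, -0.00298626,  0.00095881,
       -0.00034253,  0.00021063]), 'tau': array([ 3.37327183e-03, -5.64528465e+01,  1.23036012e+00, -1.93972260e+01,
        1.12508802e-02,  5.42510912e-03,  4.69385554e-05]), 'eef_pos': array([ 257.00917779, -596.42934238,  230.49857054]), 'tool_rot': array([-3.13992363e+00,  1.19662195e-05,  4.06817594e-01]), 'force': array([ 0.2237952 ,  0.21623327, -0.86810972]), 'torque': array([ 0.01016447,  0.03048454, -0.02871636]), 'gripper_force': 0.0, 'width': 85.18325114747279}
```

View pics/top0.png

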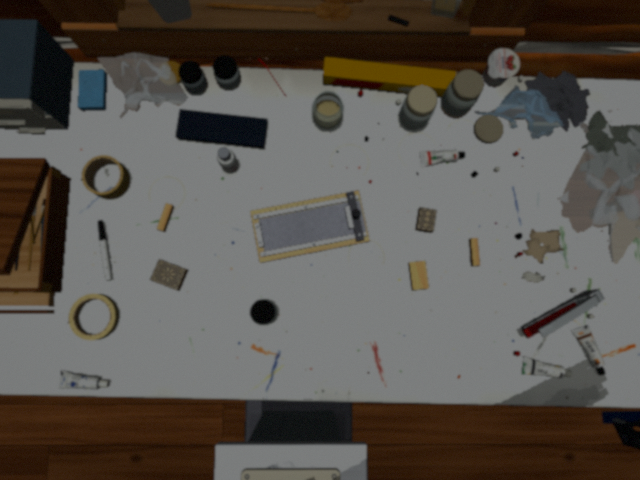

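View pics/scene0.png

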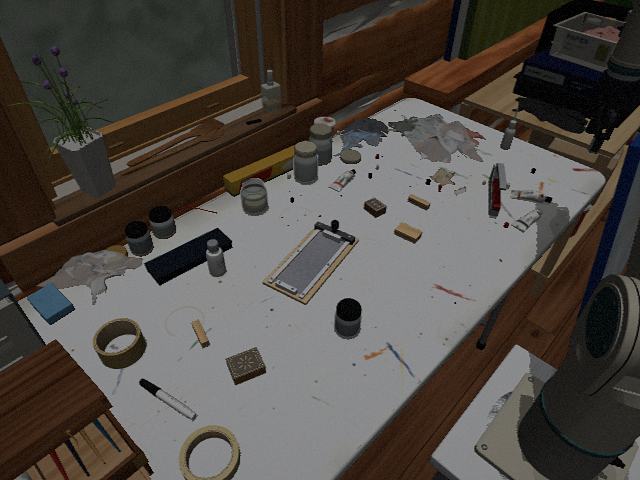

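The top view shows the bed at (310,226), flower (169,274), narrow strips (165,217) and (475,252), wide strip (419,275), diamond (426,219), knob (355,213), jar (263,312) and bottle (226,158). Next I measure them.

```bash
cat > h.py <<'E'
import numpy as np, cv2
from cell import *
from scipy.spatial.transform import Rotation as R
def p2w(c,uv,z):
    uv=np.atleast_2d(uv).astype(float)
    d=np.c_[(uv[:,0]-c["cx"])/c["fx"],(uv[:,1]-c["cy"])/c["fy"],np.ones(len(uv))]@c["T"][:3,:3].T
    o=c["T"][:3,3]; return (o+d*((z-o[2])/d[:,2])[:,None])[:,:2]
def w2p(c,P):
    q=(np.atleast_2d(P)-c["T"][:3,3])@c["T"][:3,:3]
    return np.c_[q[:,0]/q[:,2]*c["fx"]+c["cx"],q[:,1]/q[:,2]*c["fy"]+c["cy"]]
def rect(c,im,uv,z,r=30,thr=None):
    """blob nearest uv differing from the white table -> rect in world at height z"""
    u,v=map(int,uv); y0,x0=max(v-r,0),max(u-r,0)
    s=im[y0:v+r,x0:u+r].astype(int)
    bg=np.median(s.reshape(-1,3),0); d=np.abs(s-bg).sum(2)
    m=(d>(thr or 60)).astype(np.uint8)
    n,l,st,ce=cv2.connectedComponentsWithStats(m)
    k=1+np.argmin(np.hypot(*(ce[1:]+[x0,y0]-uv).T)+1e4*(st[1:,4]<40))
    ct=max(cv2.findContours((l==k).astype(np.uint8),0,1)[0],key=cv2.contourArea)[:,0]+[x0,y0]
    W=p2w(c,ct,z); (cx,cy),(a,b),t=cv2.minAreaRect(W.astype(np.float32))
    if a<b:a,b,t=b,a,t+90
    return np.round([cx,cy,a,b,(t+90)%180-90],1)
def tool(target,yaw):
    """shift in tool axes (mm) and turn about tool z to reach TCP target, pointing down, yaw (deg) of tool y line"""
    s=read_state(); Rm=R.from_euler('xyz',s["tool_rot"]).as_matrix()
    return Rm.T@(np.array(target)-s["eef_pos"])
E
python3 - <<'E'
from h import *
c=camera_info("top");im=get_image("top")
for n,uv,z in [("flower",(169,274),12),("n1",(165,217),9),("diamond",(426,219),12),("n2",(475,252),9),("wide",(419,275),9),("jar",(263,312),75),("bottle",(226,158),94)]:
    print(n,rect(c,im,uv,z,r=26))
s=im[180:270,240:380];cv2.imwrite("pics/bed.png",cv2.resize(s,None,fx=5,fy=5,interpolation=cv2.INTER_CUBIC)[:,:,::-1])
E
```

```text
flower [506.1 269.6  72.3  52.4  69.7]
n1 [635.7 289.2  64.3  35.1 -18.9]
diamond [ 631.  -296.4   56.9   43.8  -10.2]
n2 [ 559.2 -403.    63.2   22.8    1.1]
wide [ 506.5 -276.4   63.3   40.4    6.1]
jar [424.8  55.   61.3  52.6 -89.9]
bottle [740.2 136.2  61.6  38.4  31.2]
```

View pics/bed.png

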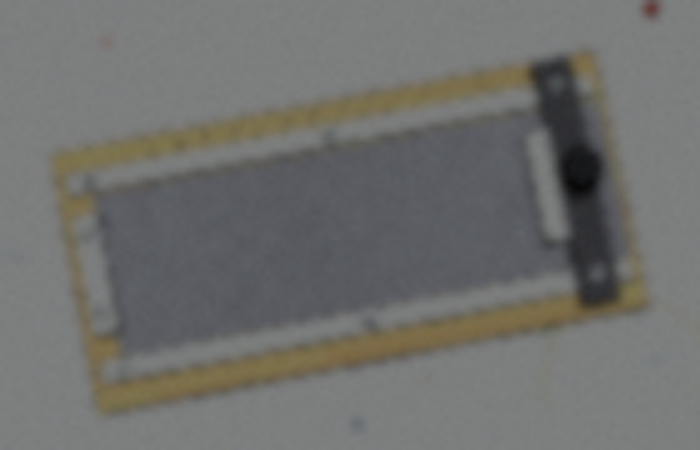

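The bed crop shows corners at about (52,155), (595,52), (648,305) and (102,411) in 5× pixels. The fence is on the left and the knob on the right at (580,170).

```bash
cat >> h.py <<'E'
def cmd(x,y,z,yaw):
    """print deltas (tool axes, mm; rotvec) from the measured pose to TCP (x,y,z), pointing down, yaw deg of tool x"""
    s=read_state(); A=R.from_euler('xyz',s["tool_rot"]); B=R.from_euler('xyz',[np.pi,0,np.radians(yaw)])
    print("clk %.2f w %.1f"%(s["clock"],s["width"]),"d",np.round(A.inv().apply(np.array([x,y,z])-s["eef_pos"]),1),"rot",np.round((A.inv()*B).as_rotvec(),3))
def bedw(x,y,bed):
    t=np.radians(bed[2]); return np.array([bed[0]+x*np.cos(t)-y*np.sin(t),bed[1]+x*np.sin(t)+y*np.cos(t)])
E
python3 - <<'E'
from h import *
c=camera_info("top")
p=np.array([[52,155],[595,52],[648,305],[102,411]])/5+[240,180]-0.4
W=p2w(c,p,8);print(W, np.linalg.norm(W-np.roll(W,-1,0),axis=1))
m=W.mean(0);v=W[0]+W[3]-W[1]-W[2];print("bed",m,np.degrees(np.arctan2(-v[0],v[1])))
k=p2w(c,np.array([580,168])/5+[240,180],54);print("knob",k)
bed=[*m,np.degrees(np.arctan2(-v[0],v[1]))];print("knob exp",bedw(0,-105,bed))
cmd(*(m-[70,0]),300,100)
E
```

```text
[[ 650.4667155    96.84582767]
 [ 699.67522702 -147.49715685]
 [ 583.75273319 -170.11155066]
 [ 535.192984     72.09737212]] [249.24881482 118.10772788 247.02876658 117.90046321]
bed [617.27191493 -37.16637693] 11.361768580726928
knob [[ 635.45014985 -137.02778719]]
knob exp [ 637.95725057 -140.10867577]
clk 0.15 w 85.5 d [ 487.9 -399.   -68.8] rot [-1.000e-03 -1.000e-03 -1.339e+00]
```

Emit:
play_rows(deltas=[552,-371,-69,0,0,-1.36,1,552,-371,-69,0,0,-1.36,1,552,-371,-69,0,0,-1.36,1,552,-371,-69,0,0,-1.36,1,552,-371,-69,0,0,-1.36,1,552,-371,-69,0,0,-1.36,1,552,-371,-69,0,0,-1.36,1,552,-371,-69,0,0,-1.36,1,552,-371,-69,0,0,-1.36,1,552,-371,-69,0,0,-1.36,1])

```text
clock: 1.4
eef_pos: [594.6, -72.9, 295.9]
tool_rot: [-3.141, 0.0, 1.766]
force: [1.9, -1.0, 0.3]
width: 85.2
gripper_force: 0.0
```

Run:
```python
from h import *
cmd(617,-37,300,101.4)
```

```text
clk 1.40 w 85.2 d [30.9 29.  -4.2] rot [-0.     0.    -0.003]
```

Emit:
play_rows(deltas=[28,27,-3,0,0,0,1,28,27,-3,0,0,0,1,28,27,-3,0,0,0,1,28,27,-3,0,0,0,1])

```text
clock: 1.9
eef_pos: [614.2, -43.6, 298.6]
tool_rot: [-3.141, 0.001, 1.764]
force: [-0.4, -0.2, -0.7]
width: 85.2
gripper_force: 0.0
```

Run:
```python
from h import *
cmd(617,-37,300,101.4)
c=camera_info("wrist");im=get_image("wrist");np.save("w1.npy",im)
cv2.imwrite("pics/w1.png",cv2.convertScaleAbs(im,alpha=1.4)[:,:,::-1])
bed=[617.3,-37.2,11.36]
for x,y in [(-60,-125),(60,-125),(60,125),(-60,125)]: print(x,y,w2p(c,[*bedw(x,y,bed),8]).round(1))
```

```text
clk 1.90 w 85.2 d [ 5.9  4.  -1.4] rot [-0.001  0.001 -0.006]
-60 -125 [[278.3 289.4]]
60 -125 [[367.3 289. ]]
60 125 [[374.6  87.8]]
-60 125 [[270.1  88.4]]
```

View pics/w1.png

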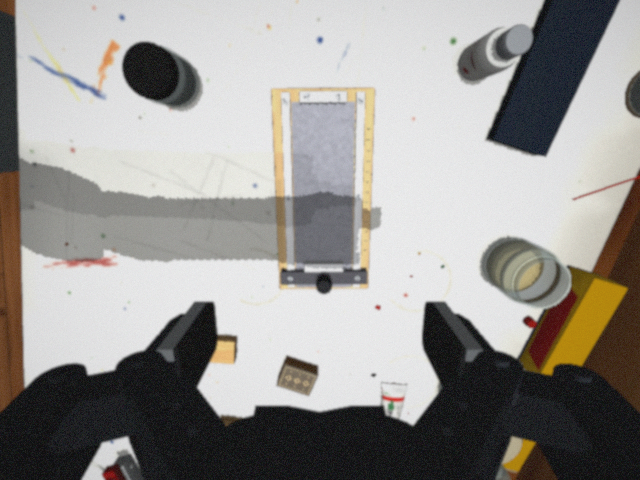

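The wrist view puts the bed's outer corners at (272,88), (375,88), (280,287) and (369,288), about 1 px from my prediction. So the bed is at about (618.3, −37, 11.4°).

Run:
```python
from h import *
cmd(636,289,170,71.1)
```

```text
clk 1.95 w 85.1 d [322.2  85.3 128.4] rot [-0.001  0.001  0.523]
```

Emit:
play_rows(deltas=[322,85,128,0,0,0.523,1,322,85,128,0,0,0.523,1,322,85,128,0,0,0.523,1,322,85,128,0,0,0.523,1,322,85,128,0,0,0.523,1,322,85,128,0,0,0.523,1,322,85,128,0,0,0.523,1,322,85,128,0,0,0.523,1,322,85,128,0,0,0.523,1])

```text
clock: 3.08
eef_pos: [636.7, 288.2, 171.5]
tool_rot: [3.14, 0.001, 1.241]
force: [0.3, -0.3, -0.1]
width: 85.7
gripper_force: 0.0
```

Run:
```python
from h import *
c=camera_info("wrist");im=get_image("wrist")
uv=w2p(c,[636,289,18])[0];print(uv)
for t in(60,110): print(rect(c,im,uv,18,r=70,thr=t))
cv2.imwrite("pics/w2.png",cv2.convertScaleAbs(im,alpha=1.4)[:,:,::-1])
cmd(636,289,170,71.1)
```

```text
[317.27030781 226.30297905]
[632.5 287.2 125.2 125.2  71.1]
[638.3 296.5  59.4  15.1 -18.9]
clk 3.12 w 85.4 d [ 0.3 -0.7  1.6] rot [ 0.001  0.    -0.   ]
```

View pics/w2.png

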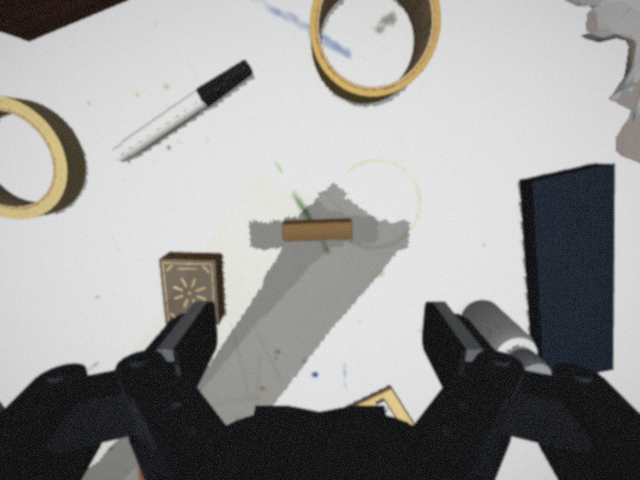

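The strip spans about (282–353, 219–242), centred at (317,230) and aligned with the gripper. The rect result disagrees with that, so I'm checking it.

Run:
```python
from h import *
c=camera_info("wrist");print(c["T"][:3,3],read_state()["eef_pos"])
for p in [(317.27,226.3),(317.5,230.5),(282,219),(353,219),(282,242),(353,241)]: print(p,p2w(c,p,18).round(1), p2w(c,p,0).round(1))
```

```text
[660.30665263 355.24623955 315.2732596 ] [636.55951553 288.52863203 171.57230305]
(317.27, 226.3) [[635.9 289.3]] [[634.4 285.4]]
(317.5, 230.5) [[634.9 285.7]] [[633.3 281.5]]
(282, 219) [[609.  305.5]] [[605.9 302.4]]
(353, 219) [[667.5 285.4]] [[667.9 281.2]]
(282, 242) [[601.6 286. ]] [[598.1 281.8]]
(353, 241) [[661.5 266.4]] [[661.6 261.1]]
```

```bash
cat >> h.py <<'E'
def sat(c,im,uv,z,r=60,thr=80):
    u,v=map(int,uv); y0,x0=max(v-r,0),max(u-r,0)
    s=cv2.cvtColor(cv2.GaussianBlur(im[y0:v+r,x0:u+r],(3,3),0),cv2.COLOR_RGB2HSV)[...,1]
    n,l,st,ce=cv2.connectedComponentsWithStats((s>thr).astype(np.uint8))
    if n<2: return None
    k=1+np.argmax(st[1:,4]); ct=max(cv2.findContours((l==k).astype(np.uint8),cv2.RETR_EXTERNAL,cv2.CHAIN_APPROX_NONE)[0],key=cv2.contourArea)[:,0]+[x0,y0]
    (cx,cy),(a,b),t=cv2.minAreaRect(p2w(c,ct,z).astype(np.float32))
    if a<b:a,b,t=b,a,t+90
    return np.round([cx,cy,a,b,(t+90)%180-90],1),(ce[k]+[x0,y0]).round(),st[k,4]
E
python3 - <<'E'
from h import *
c=camera_info("wrist");im=get_image("wrist");uv=w2p(c,[636,289,18])[0]
for t in(50,80,110): print(sat(c,im,uv,18,thr=t))
print(im[230,317],im[225,317],im[200,200],im[238,317],im[230,265])
E
```

```text
(array([634.5, 286.3,  61.7,  18.8, -17. ]), array([317., 230.]), np.int32(1453))
(array([634.5, 286.3,  60. ,  17.1, -17. ]), array([317., 230.]), np.int32(1292))
(array([634.6, 286.6,  58.1,  15.8, -17.2]), array([317., 230.]), np.int32(1095))
[96 77 51] [90 72 47] [161 159 161] [87 69 48] [97 97 96]
```

Run:
```python
from h import *
cmd(634.6,286.5,10,73)
```

```text
clk 3.17 w 85.5 d [ -2.9  -1.1 161.6] rot [ 0.001 -0.    -0.033]
```

Emit:
play_rows(deltas=[-3,-1,60,0,0,-0.033,1,-3,-1,115,0,0,-0.033,1,-3,-1,150,0,0,-0.033,1,-3,-1,160,0,0,-0.033,1,-3,-1,163,0,0,-0.033,1,-3,-1,166,0,0,-0.033,1,-3,-1,168,0,0,-0.033,1,-3,-1,168,0,0,-0.033,1])

```text
clock: 4.18
eef_pos: [634.1, 288.4, 3.6]
tool_rot: [3.141, -0.001, 1.277]
force: [-0.5, 0.2, -0.4]
width: 85.4
gripper_force: 0.0
```

Emit:
play_rows(deltas=[-1.5,0,2,0,0,0,1,-1.5,0,4,0,0,0,1,-1.5,0,5,0,0,0,1,-1.5,0,5,0,0,0,1])

```text
clock: 4.68
eef_pos: [633.1, 286.8, -2.4]
tool_rot: [-3.141, 0.0, 1.277]
force: [0.8, 0.2, 0.1]
width: 85.6
gripper_force: 0.0
```

Emit:
play_rows(deltas=[0,0,-5.5,0,0,0,1,0,0,-5.5,0,0,0,0.5,0,0,-5.5,0,0,0,0.5,0,0,-5.5,0,0,0,0.5,0,0,-5.5,0,0,0,0.5,0,0,-5.5,0,0,0,0.5])

```text
clock: 5.42
eef_pos: [633.9, 287.3, 4.4]
tool_rot: [3.14, -0.001, 1.277]
force: [-0.2, -1.0, 5.6]
width: 59.9
gripper_force: 65.0
```

Run:
```python
from h import *
s=read_state();print(s["eef_pos"],s["width"],s["gripper_force"],s["force"])
```

```text
[633.9391521  287.29481368   4.43155989] 59.90891292998689 64.98081922531128 [-0.17474431 -1.01429409  5.62912136]
```

```bash
cat >> h.py <<'E'
BED=[618.3,-37,11.4]
def place(y,z,x=0): cmd(*bedw(x,y,BED),z,101.4)
E
python3 - <<'E'
from h import *
print(bedw(0,98.5,BED)); place(98.5,90)
E
```

```text
[598.83075197  59.5567107 ]
clk 5.42 w 59.9 d [-228.    32.5  -85.8] rot [ 0.002 -0.001 -0.493]
```

Emit:
play_rows(deltas=[0,0,-50,0,0,0,0.5,-30,5,-86,0,0,-0.1,0.5,-228,32.5,-86,0,0,-0.493,0.5,-228,32.5,-86,0,0,-0.493,0.5,-228,32.5,-86,0,0,-0.493,0.5,-228,32.5,-86,0,0,-0.493,0.5,-228,32.5,-86,0,0,-0.493,0.5,-228,32.5,-86,0,0,-0.493,0.5,-228,32.5,-86,0,0,-0.493,0.5])

```text
clock: 6.55
eef_pos: [598.4, 61.8, 89.4]
tool_rot: [3.141, -0.001, 1.773]
force: [1.2, -0.3, -0.2]
width: 60.1
gripper_force: 64.9
```

Run:
```python
from h import *
c=camera_info("wrist");im=get_image("wrist");place(98,13.0)
cv2.imwrite("pics/w3.png",cv2.convertScaleAbs(im,alpha=1.4)[:,:,::-1])
print([w2p(c,[*bedw(x,y,BED),h]).round()[0] for x,y,h in[(-27,108,20),(27,108,20),(-38,80,14),(38,80,14)]])
```

```text
clk 6.60 w 59.6 d [-2.4  0.1 76.3] rot [ 0.    -0.001  0.003]
[array([276., 246.]), array([360., 246.]), array([262., 283.]), array([374., 283.])]
```

View pics/w3.png

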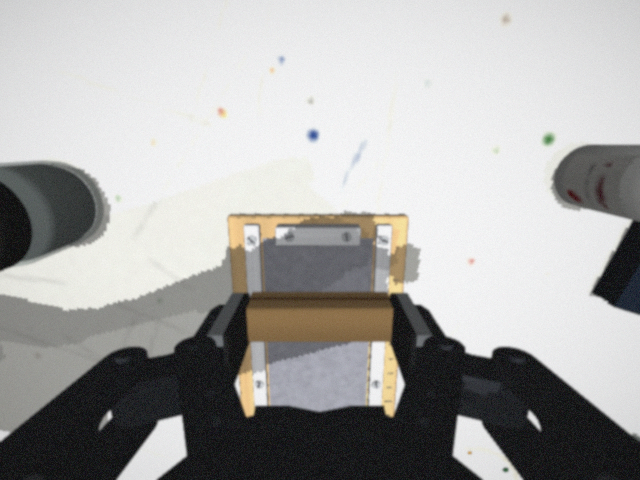

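The fence's inner edge runs from (276,245) to (360,245), exactly as predicted, and the strip hangs square. Lowering now.

Emit:
play_rows(deltas=[-2,0,40,0,0,0,0.5,-2,0,62,0,0,0,0.5,-2,0,70,0,0,0,0.5,-2,0,74,0,0,0,0.5,-2,0,76,0,0,0,0.5,-2,0,76,0,0,0,0.5])

```text
clock: 7.35
eef_pos: [599.1, 57.3, 13.9]
tool_rot: [3.14, 0.0, 1.77]
force: [0.5, -0.1, -1.1]
width: 59.7
gripper_force: 64.9
```

Emit:
play_rows(deltas=[1.5,0,1,0,0,0,0.5,1.5,0,1.5,0,0,0,0.5,1.5,0,1.5,0,0,0,0.9,1.5,0,1.5,0,0,0,0.9,1.5,0,1.5,0,0,0,1,1.5,0,-30,0,0,0,1,1.5,0,-80,0,0,0,1,1.5,0,-130,0,0,0,1])

```text
clock: 8.35
eef_pos: [598.0, 58.6, 144.4]
tool_rot: [-3.141, -0.0, 1.77]
force: [0.9, 0.2, 0.1]
width: 85.5
gripper_force: 0.0
```

Run:
```python
from h import *
c=camera_info("wrist");im=get_image("wrist")
p=w2p(c,[*bedw(0,98,BED),26])[0];print(sat(c,im,p,26,r=45,thr=60))
cv2.imwrite("pics/w4.png",cv2.convertScaleAbs(im,alpha=1.4)[:,:,::-1])
cmd(506,269.5,170,69.7)
```

```text
(array([599.2,  58.4,  61.2,  18.6,  11.4]), array([320., 237.]), np.int32(1808))
clk 8.40 w 85.7 d [224.7 -52.5 -19.4] rot [ 0.01  -0.002  0.553]
```

View pics/w4.png

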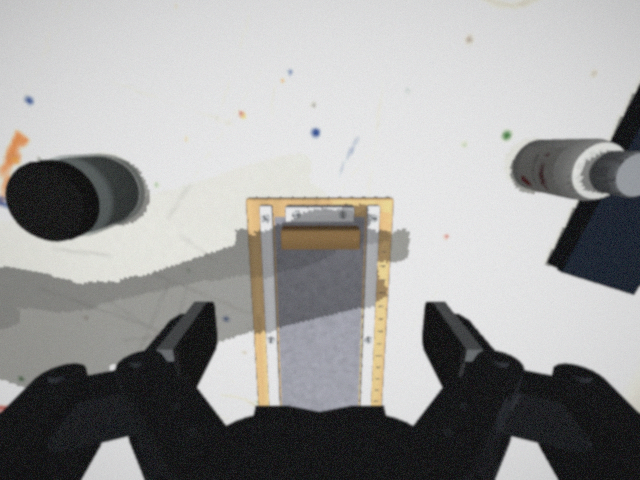

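The first strip lies square at (320,237), just short of the fence. On to the flower block.

Emit:
play_rows(deltas=[225,-52,-20,0,0,0.553,1,225,-52,-20,0,0,0.553,1,225,-52,-20,0,0,0.553,1,225,-52,-20,0,0,0.553,1,225,-52,-20,0,0,0.553,1,225,-52,-20,0,0,0.553,1,225,-52,-20,0,0,0.553,1])

```text
clock: 9.28
eef_pos: [503.7, 267.0, 163.0]
tool_rot: [3.141, 0.001, 1.214]
force: [0.5, 0.7, -0.3]
width: 85.6
gripper_force: 0.0
```

Run:
```python
from h import *
c=camera_info("wrist");im=get_image("wrist")
uv=w2p(c,[506,269.5,23])[0];print(uv)
for t in(30,50,70): print(sat(c,im,uv,23,r=75,thr=t))
cv2.imwrite("pics/w5.png",cv2.convertScaleAbs(im,alpha=1.4)[:,:,::-1])
```

```text
[319.97588398 226.91516058]
(array([506.7, 270.7,  65. ,  48.7,  69.4]), array([320., 224.]), np.int32(4370))
(array([506.9, 270.8,  63.3,  46.7,  69.6]), array([322., 224.]), np.int32(1535))
(array([513.6, 277.3,   3.6,   1.8,  25.2]), array([326., 215.]), np.int32(11))
```

View pics/w5.png

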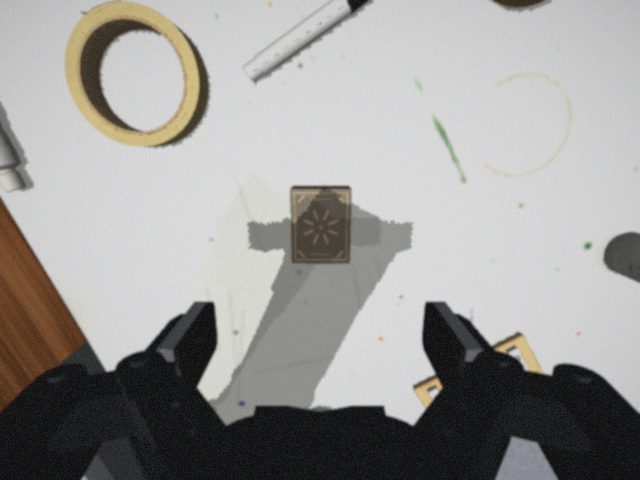

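The flower block fills (291–351, 186–263), square to the gripper, and measures 65×49 mm as it should.

Run:
```python
from h import *
cmd(506.8,270.7,6,69.5)
```

```text
clk 9.32 w 85.7 d [  4.6   1.6 157. ] rot [0.    0.001 0.001]
```

Emit:
play_rows(deltas=[4,1.5,60,0,0,0,1,4,1.5,115,0,0,0,1,4,1.5,148,0,0,0,1,4,1.5,157,0,0,0,1,4,1.5,157,0,0,0,1,4,1.5,157,0,0,0,0.4,4,1.5,157,0,0,0,0.4,4,1.5,157,0,0,0,0.4,4,1.5,157,0,0,0,0.4,4,1.5,157,0,0,0,0.4])

```text
clock: 10.58
eef_pos: [506.7, 272.7, 8.1]
tool_rot: [3.14, -0.002, 1.217]
force: [0.1, -1.0, 6.3]
width: 48.1
gripper_force: 62.7
```

Run:
```python
from h import *
s=read_state();print(s["eef_pos"],s["width"],s["gripper_force"]);place(57,90)
```

```text
[506.71461627 272.68678423   8.05830239] 48.12035131344584 62.71547108888626
clk 10.57 w 48.1 d [-203.1  182.3  -82. ] rot [ 0.002 -0.001 -0.553]
```

Emit:
play_rows(deltas=[0,0,-50,0,0,0,0.4,-20,20,-84,0,0,-0.1,0.4,-204,182,-84,0,0,-0.553,0.4,-204,182,-84,0,0,-0.553,0.4,-204,182,-84,0,0,-0.553,0.4,-204,182,-84,0,0,-0.553,0.4,-204,182,-84,0,0,-0.553,0.4,-204,182,-84,0,0,-0.553,0.4,-204,182,-84,0,0,-0.553,0.4])

```text
clock: 11.7
eef_pos: [605.3, 20.0, 90.8]
tool_rot: [3.141, -0.001, 1.773]
force: [-0.4, -1.1, -1.4]
width: 48.4
gripper_force: 62.7
```

Run:
```python
from h import *
place(56.5,16.5)
```

```text
clk 11.70 w 48.4 d [-2.   1.4 74.2] rot [ 0.    -0.001  0.003]
```

Emit:
play_rows(deltas=[-0.5,1,40,0,0,0,0.4,-0.5,1,60,0,0,0,0.4,-0.5,1,68,0,0,0,0.4,-0.5,1,72,0,0,0,0.4,-0.5,1,73,0,0,0,0.4,-0.5,1,73,0,0,0,0.4])

```text
clock: 12.45
eef_pos: [607.3, 17.5, 18.0]
tool_rot: [3.14, 0.0, 1.77]
force: [0.3, -0.3, -0.4]
width: 48.7
gripper_force: 62.7
```

Run:
```python
from h import *
place(56.5,16); print(read_state()["eef_pos"],read_state()["force"])
```

```text
clk 12.45 w 48.7 d [0.9 0.  2. ] rot [ 0.001  0.    -0.   ]
[607.29276496  17.4796376   18.01394102] [ 0.32110144 -0.34474692 -0.41863925]
```

Emit:
play_rows(deltas=[0.5,0,1,0,0,0,0.4,0.5,0,2,0,0,0,0.4,0.5,0,2,0,0,0,0.4,0.5,0,2,0,0,0,0.7,0.5,0,2,0,0,0,0.8,0.5,0,0,0,0,0,0.9,0.5,0,-50,0,0,0,1,0.5,0,-100,0,0,0,1,0.5,0,-150,0,0,0,1])

```text
clock: 13.58
eef_pos: [606.5, 17.9, 168.8]
tool_rot: [-3.141, -0.0, 1.77]
force: [1.0, -0.9, 0.3]
width: 85.4
gripper_force: 0.0
```

Run:
```python
from h import *
c=camera_info("wrist");im=get_image("wrist")
for y,h in((55,31),(97,26)):
  for t in (30,60):
    r=sat(c,im,w2p(c,[*bedw(0,y,BED),h])[0],h,r=40,thr=t);print(r)
cv2.imwrite("pics/w6.png",cv2.convertScaleAbs(im,alpha=1.4)[:,:,::-1])
print(bedw(0,54.5,BED));cmd(506.5,-276.4,170,96.1)
```

```text
(array([607.7,  17.1,  66.9,  48.6, -78.6]), array([320., 230.]), np.int32(4530))
(array([605.7,  25.2,  45.5,  37.9,  12.7]), array([318., 211.]), np.int32(349))
(array([601.6,  46.4,  62.8,  39.5,  11.4]), array([320., 194.]), np.int32(3197))
(array([600.1,  55.2,  62. ,  20.2,  11.4]), array([320., 183.]), np.int32(1746))
[607.52767495  16.42477902]
clk 13.62 w 85.0 d [-268.9 -160.3    4.3] rot [0.011 0.001 0.093]
```

View pics/w6.png

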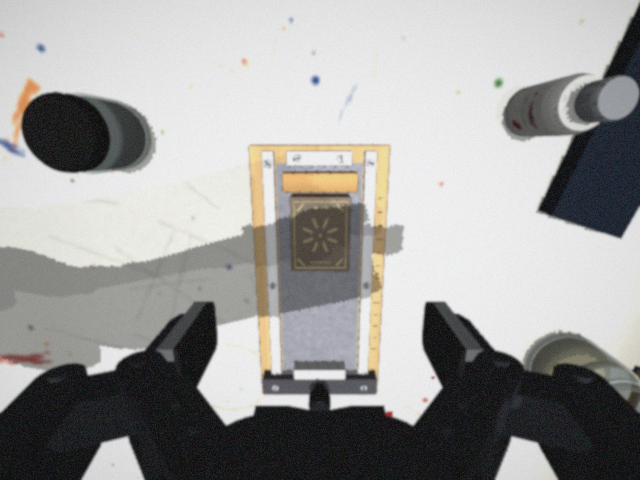

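The flower block sits square at (320,232), with the strip behind it at (320,182). Now the wide strip.

Emit:
play_rows(deltas=[-269,-160,4,0,0,0.093,1,-269,-160,4,0,0,0.093,1,-269,-160,4,0,0,0.093,1,-269,-160,4,0,0,0.093,1,-269,-160,4,0,0,0.093,1,-269,-160,4,0,0,0.093,1,-269,-160,4,0,0,0.093,1,-269,-160,4,0,0,0.093,1])

```text
clock: 14.62
eef_pos: [503.9, -275.3, 163.4]
tool_rot: [3.141, -0.001, 1.68]
force: [0.2, 1.0, -0.2]
width: 85.4
gripper_force: 0.0
```

Run:
```python
from h import *
c=camera_info("wrist");im=get_image("wrist")
uv=w2p(c,[506.5,-276.4,18])[0]
for t in(50,80,110):
  r=sat(c,im,uv,18,r=60,thr=t);print(r)
q=r[0];cmd(q[0],q[1],2.5,q[4]+90)
```

```text
(array([ 507.3, -275.8,   62.1,   37.8,    6.3]), array([322., 230.]), np.int32(3153))
(array([ 507.3, -275.7,   60.5,   36. ,    6.3]), array([322., 229.]), np.int32(2958))
(array([ 507.2, -275.7,   58.7,   34.3,    6.3]), array([322., 230.]), np.int32(2726))
clk 14.68 w 85.5 d [ -0.8   3.1 161. ] rot [ 0.001 -0.001 -0.001]
```

Sizes match (62×36–38). Grasping.

Emit:
play_rows(deltas=[-0.5,3,60,0,0,0,1,-0.5,3,115,0,0,0,1,-0.5,3,150,0,0,0,1,-0.5,3,160,0,0,0,1,-0.5,3,161.5,0,0,0,1,-0.5,3,161.5,0,0,0,0.5,-0.5,3,161.5,0,0,0,0.5,-0.5,3,161.5,0,0,0,0.5,-0.5,3,161.5,0,0,0,0.5,-0.5,3,161.5,0,0,0,0.5])

```text
clock: 15.92
eef_pos: [507.3, -278.0, 3.9]
tool_rot: [3.139, 0.002, 1.677]
force: [-0.7, 0.6, 5.4]
width: 60.0
gripper_force: 65.0
```

Run:
```python
from h import *
place(2.5,90)
```

```text
clk 15.93 w 60.0 d [230.3 135.8 -86.1] rot [ 0.003  0.002 -0.093]
```

Emit:
play_rows(deltas=[0,0,-50,0,0,0,0.5,20,20,-86,0,0,0,0.5,227,136,-86,0,0,-0.093,0.5,227,136,-86,0,0,-0.093,0.5,227,136,-86,0,0,-0.093,0.5,227,136,-86,0,0,-0.093,0.5,227,136,-86,0,0,-0.093,0.5,227,136,-86,0,0,-0.093,0.5,227,136,-86,0,0,-0.093,0.5])

```text
clock: 17.05
eef_pos: [616.8, -39.8, 88.1]
tool_rot: [-3.141, 0.001, 1.767]
force: [0.4, 0.2, -1.0]
width: 60.2
gripper_force: 65.2
```

Run:
```python
from h import *
place(-0.8,12.4)
```

```text
clk 17.05 w 60.2 d [ 1.8  2.  75.7] rot [-0.     0.001 -0.003]
```

Emit:
play_rows(deltas=[0,1,40,0,0,0,0.5,0,1,62,0,0,0,0.5,0,1,71,0,0,0,0.5,0,1,74,0,0,0,0.5,0,1,75.5,0,0,0,0.5,0,1,75.5,0,0,0,0.5])

```text
clock: 17.8
eef_pos: [618.8, -37.3, 13.1]
tool_rot: [3.14, 0.0, 1.77]
force: [-0.3, 0.2, -0.6]
width: 60.0
gripper_force: 65.3
```

Run:
```python
from h import *
place(-0.8,12.2);print(read_state()["force"])
```

```text
clk 17.80 w 60.0 d [-0.4 -0.4  0.9] rot [ 0.001  0.    -0.   ]
[-0.28119756  0.17770257 -0.55409815]
```

Emit:
play_rows(deltas=[0,0,1,0,0,0,0.5,0,0,1.5,0,0,0,0.5,0,0,1.5,0,0,0,0.8,0,0,1.5,0,0,0,0.9,0,0,1,0,0,0,1,0,0,-50,0,0,0,1,0,0,-100,0,0,0,1,0,0,-150,0,0,0,1,0,0,-150,0,0,0,1])

```text
clock: 18.92
eef_pos: [621.3, -36.8, 166.7]
tool_rot: [3.133, 0.002, 1.77]
force: [-0.9, 0.6, -0.1]
width: 85.2
gripper_force: 0.0
```

Run:
```python
from h import *
c=camera_info("wrist");im=get_image("wrist")
for t in (60,100): print(sat(c,im,w2p(c,[*bedw(0,1.5,BED),26])[0],26,r=44,thr=t))
print(bedw(0,1.5,BED))
cv2.imwrite("pics/w7.png",cv2.convertScaleAbs(im,alpha=1.4)[:,:,::-1])
cmd(631,-296.4,170,79.8)
```

```text
(array([618.6, -35.2,  62.2,  37.9,  11.3]), array([315., 227.]), np.int32(3238))
(array([618.9, -35.5,  60.1,  35.4,  11.3]), array([315., 228.]), np.int32(2932))
[618.00351399 -35.52959324]
clk 18.98 w 85.7 d [-256.3  -39.8   -5.6] rot [0.004 0.    0.377]
```

View pics/w7.png

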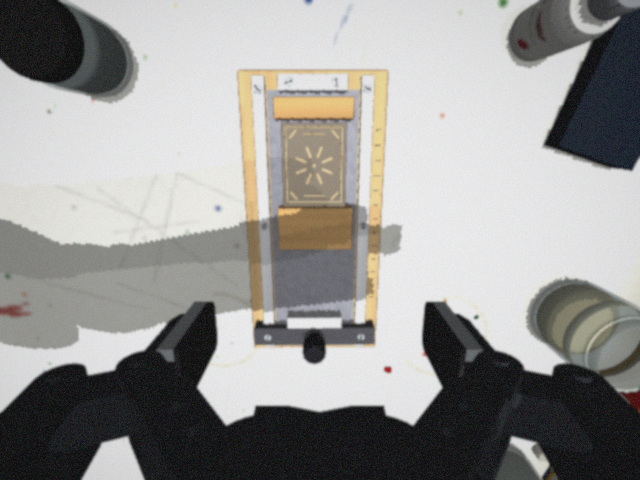

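Strip, flower and wide strip stand square in a row at (314,108), (314,163) and (315,228). Now the diamond block.

Emit:
play_rows(deltas=[-256,-40,0,0,0,0.377,1,-256,-40,0,0,0,0.377,1,-256,-40,0,0,0,0.377,1,-256,-40,0,0,0,0.377,1,-256,-40,0,0,0,0.377,1,-256,-40,0,0,0,0.377,1,-256,-40,0,0,0,0.377,1,-256,-40,0,0,0,0.377,1])

```text
clock: 19.98
eef_pos: [630.1, -293.7, 162.3]
tool_rot: [-3.141, -0.001, 1.396]
force: [-0.0, 0.6, 0.2]
width: 85.2
gripper_force: 0.0
```

Run:
```python
from h import *
c=camera_info("wrist");im=get_image("wrist")
uv=w2p(c,[631,-296.4,23])[0]
for t in(50,40,30):
  r=sat(c,im,uv,23,r=60,thr=t);print(r)
cv2.imwrite("pics/w8.png",cv2.convertScaleAbs(im,alpha=1.4)[:,:,::-1])
q=r[0];cmd(q[0],q[1],6,q[4]+90)
```

```text
(array([ 632.1, -294.1,   46.8,   39.5,   -8.8]), array([321., 230.]), np.int32(1736))
(array([ 632. , -294.5,   47.5,   39.7,  -10. ]), array([321., 231.]), np.int32(2565))
(array([ 632. , -294.9,   48.4,   40.6,  -10. ]), array([321., 231.]), np.int32(2693))
clk 20.02 w 85.2 d [ -0.5   2.1 156.4] rot [-0.    -0.001 -0.001]
```

View pics/w8.png

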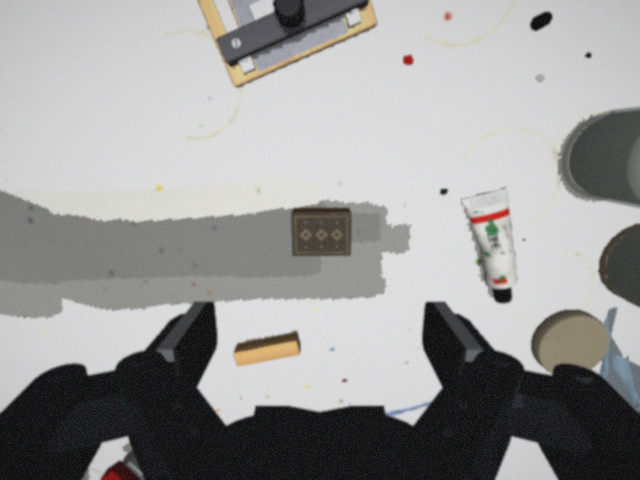

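The diamond block is at (321,232), square to the gripper, with its side face showing along the top edge.

Emit:
play_rows(deltas=[-1,2,60,0,0,0,1,-1,2,115,0,0,0,1,-1,2,148,0,0,0,1,-1,2,156,0,0,0,1,-1,2,157,0,0,0,1,-1,2,157,0,0,0,0.4,-1,2,157,0,0,0,0.4,-1,2,157,0,0,0,0.4,-1,2,157,0,0,0,0.4,-1,2,157,0,0,0,0.4])

```text
clock: 21.28
eef_pos: [632.8, -298.0, 7.3]
tool_rot: [3.138, 0.001, 1.393]
force: [-0.2, 0.6, 6.5]
width: 48.3
gripper_force: 63.8
```

Run:
```python
from h import *
place(-37.5,90)
```

```text
clk 21.27 w 48.3 d [219.4 -46.4 -83. ] rot [ 0.003  0.001 -0.377]
```

Emit:
play_rows(deltas=[0,0,-50,0,0,0,0.4,10,0,-88,0,0,0,0.4,217,-46,-88,0,0,-0.377,0.4,217,-46,-88,0,0,-0.377,0.4,217,-46,-88,0,0,-0.377,0.4,217,-46,-88,0,0,-0.377,0.4,217,-46,-88,0,0,-0.377,0.4,217,-46,-88,0,0,-0.377,0.4,217,-46,-88,0,0,-0.377,0.4])

```text
clock: 22.4
eef_pos: [624.5, -78.3, 93.2]
tool_rot: [-3.141, 0.001, 1.767]
force: [-0.3, 0.4, -0.3]
width: 48.7
gripper_force: 63.1
```

Run:
```python
from h import *
place(-39.8,15.8)
```

```text
clk 22.40 w 48.7 d [ 2.   2.1 77.4] rot [-0.     0.001 -0.003]
```

Emit:
play_rows(deltas=[0,1,40,0,0,0,0.4,0,1,62,0,0,0,0.4,0,1,71,0,0,0,0.4,0,1,75,0,0,0,0.4,0,1,77,0,0,0,0.4,0,1,77,0,0,0,0.4])

```text
clock: 23.15
eef_pos: [626.1, -75.6, 17.0]
tool_rot: [3.14, 0.0, 1.77]
force: [-0.2, -0.6, -0.4]
width: 48.3
gripper_force: 63.1
```

Run:
```python
from h import *
place(-39.8,15.6);print(read_state()["force"])
```

```text
clk 23.15 w 48.3 d [-0.5  0.   1.4] rot [ 0.001  0.    -0.   ]
[-0.1691063  -0.58728276 -0.38287549]
```

Release, rise, and measure from above.

Emit:
play_rows(deltas=[0,0,1,0,0,0,0.4,0,0,2,0,0,0,0.4,0,0,2,0,0,0,0.7,0,0,2,0,0,0,0.8,0,0,0,0,0,0,0.9,0,0,-50,0,0,0,1,0,0,-100,0,0,0,1,0,0,-150,0,0,0,1,0,0,-150,0,0,0,1])

```text
clock: 24.28
eef_pos: [628.6, -75.3, 170.9]
tool_rot: [3.133, 0.002, 1.77]
force: [0.3, -0.4, 0.0]
width: 85.5
gripper_force: 0.0
```

Run:
```python
from h import *
c=camera_info("wrist");im=get_image("wrist")
for t in (30,45): print(sat(c,im,w2p(c,[*bedw(0,-37.5,BED),31])[0],31,r=36,thr=t))
print(bedw(0,-37.5,BED))
cmd(559,-403,165,91)
```

```text
(array([624.2, -68.1,  58.2,  49.3,  11.3]), array([314., 219.]), np.int32(3587))
(array([624.2, -68.1,  58.2,  49.3,  11.3]), array([314., 218.]), np.int32(3290))
[625.71215026 -73.76016905]
clk 24.32 w 85.2 d [-307.6 -131.1    3.3] rot [0.004 0.001 0.181]
```

Emit:
play_rows(deltas=[-307,-131,3,0,0,0.181,1,-307,-131,3,0,0,0.181,1,-307,-131,3,0,0,0.181,1,-307,-131,3,0,0,0.181,1,-307,-131,3,0,0,0.181,1,-307,-131,3,0,0,0.181,1,-307,-131,3,0,0,0.181,1,-307,-131,3,0,0,0.181,1,-307,-131,3,0,0,0.181,1])

```text
clock: 25.45
eef_pos: [559.2, -399.3, 163.4]
tool_rot: [3.141, -0.001, 1.593]
force: [-0.6, 0.3, 1.3]
width: 85.3
gripper_force: 0.0
```

Run:
```python
from h import *
c=camera_info("wrist");im=get_image("wrist")
uv=w2p(c,[559,-403,18])[0]
for t in(50,80,110):
  r=sat(c,im,uv,18,r=60,thr=t);print(r)
q=r[0];cmd(q[0],q[1],2.5,q[4]+90)
```

```text
(array([ 559.9, -402.1,   61.2,   18.9,    2.3]), array([319., 232.]), np.int32(1521))
(array([ 560.3, -402.1,   60.2,   17.2,    2.4]), array([319., 232.]), np.int32(1363))
(array([ 559.9, -402.1,   57.7,   15.4,    2.3]), array([319., 232.]), np.int32(1147))
clk 25.50 w 85.4 d [ -2.3   0.8 161. ] rot [ 0.    -0.001 -0.019]
```

Emit:
play_rows(deltas=[-0.5,0.5,60,0,0,-0.019,1,-0.5,0.5,115,0,0,-0.019,1,-0.5,0.5,150,0,0,-0.019,1,-0.5,0.5,160,0,0,-0.019,1,-0.5,0.5,161.5,0,0,-0.019,1,-0.5,0.5,161.5,0,0,-0.019,0.5,-0.5,0.5,161.5,0,0,-0.019,0.5,-0.5,0.5,161.5,0,0,-0.019,0.5,-0.5,0.5,161.5,0,0,-0.019,0.5,-0.5,0.5,161.5,0,0,-0.019,0.5])

```text
clock: 26.75
eef_pos: [560.0, -403.7, 4.4]
tool_rot: [3.138, 0.002, 1.608]
force: [-0.0, -0.1, 5.8]
width: 60.0
gripper_force: 65.1
```

Run:
```python
from h import *
place(-66.5,90)
```

```text
clk 26.75 w 60.0 d [298.5  82.8 -86. ] rot [ 0.003  0.003 -0.162]
```

Emit:
play_rows(deltas=[0,0,-50,0,0,0,0.5,20,5,-88,0,0,0,0.5,297,83,-88,0,0,-0.162,0.5,297,83,-88,0,0,-0.162,0.5,297,83,-88,0,0,-0.162,0.5,297,83,-88,0,0,-0.162,0.5,297,83,-88,0,0,-0.162,0.5,297,83,-88,0,0,-0.162,0.5,297,83,-88,0,0,-0.162,0.5,297,83,-88,0,0,-0.162,0.5])

```text
clock: 28.0
eef_pos: [630.0, -105.4, 90.0]
tool_rot: [-3.141, 0.001, 1.767]
force: [0.8, -0.6, -0.2]
width: 59.4
gripper_force: 64.9
```

Run:
```python
from h import *
place(-68,12.8)
c=camera_info("wrist");im=get_image("wrist")
cv2.imwrite("pics/w9.png",cv2.convertScaleAbs(im,alpha=1.4)[:,:,::-1])
print([w2p(c,[*bedw(0,y,BED),h]).round()[0] for y,h in[(-16,26),(-18.5,31),(-56.5,31)]])
```

```text
clk 28.00 w 59.4 d [ 1.5  2.1 77.2] rot [-0.     0.001 -0.003]
[array([321., 173.]), array([322., 178.]), array([322., 242.])]
```

View pics/w9.png

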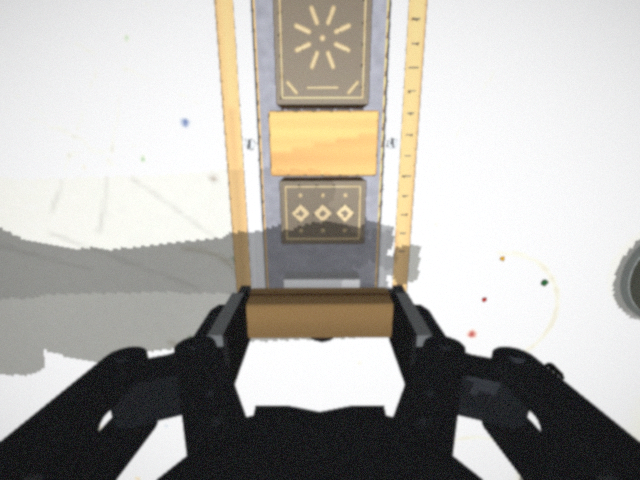

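The diamond block's near edge is at row 242, as planned, and there is clear floor down to the nose at row 279. Lowering the last strip.

Emit:
play_rows(deltas=[0,1,40,0,0,0,0.5,0,1,62,0,0,0,0.5,0,1,71,0,0,0,0.5,0,1,75,0,0,0,0.5,0,1,77,0,0,0,0.5,0,1,77,0,0,0,0.5])

```text
clock: 28.8
eef_pos: [631.8, -102.8, 13.5]
tool_rot: [3.14, 0.0, 1.77]
force: [-0.6, -0.5, -0.2]
width: 59.7
gripper_force: 64.9
```

Run:
```python
from h import *
place(-68,12.6);print(read_state()["force"])
```

```text
clk 28.80 w 59.7 d [-0.8 -0.2  0.9] rot [0.001 0.    0.   ]
[-0.55164246 -0.45364682 -0.17939893]
```

Emit:
play_rows(deltas=[0,0,1,0,0,0,0.5,0,0,1.5,0,0,0,0.5,0,0,1.5,0,0,0,0.8,0,0,1.5,0,0,0,0.9,0,0,1,0,0,0,1,0,0,-50,0,0,0,1,0,0,-100,0,0,0,1,0,0,-120,0,0,0,1,0,0,-120,0,0,0,1])

```text
clock: 29.92
eef_pos: [632.0, -103.0, 134.0]
tool_rot: [3.139, 0.001, 1.77]
force: [-1.2, 0.0, -0.6]
width: 85.4
gripper_force: 0.0
```

Run:
```python
from h import *
place(-105,38)
c=camera_info("wrist");im=get_image("wrist")
cv2.imwrite("pics/w10.png",cv2.convertScaleAbs(im,alpha=1.4)[:,:,::-1])
print(w2p(c,[*bedw(0,-105,BED),54]).round(),w2p(c,[*bedw(0,-58.5,BED),26]).round(),w2p(c,[*bedw(0,-74.5,BED),26]).round())
```

```text
clk 29.93 w 85.4 d [-37.5  -0.6  96. ] rot [ 0.002  0.001 -0.   ]
[[317. 303.]] [[318. 229.]] [[318. 250.]]
```

View pics/w10.png

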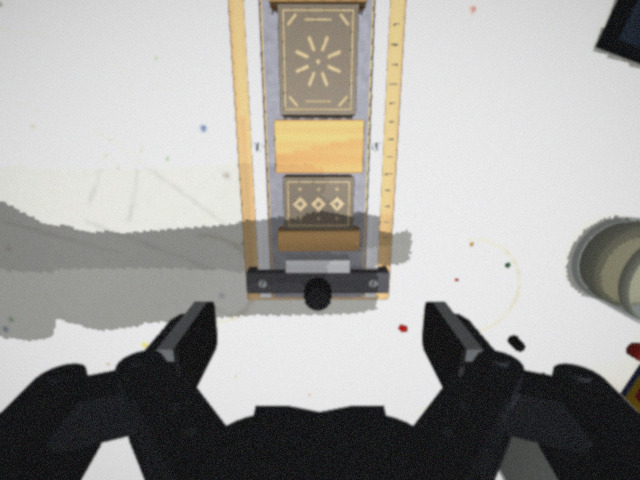

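All five pieces are in line: narrow strip (319,239), diamond (319,204), wide strip (319,147) and flower (318,60), with the far narrow strip at the top edge. The knob is at (317,293).

Run:
```python
from h import *
c=camera_info("wrist")
def inv(p):
    t=np.radians(BED[2]);d=p-np.array(BED[:2]);return np.round([d[0]*np.cos(t)+d[1]*np.sin(t),-d[0]*np.sin(t)+d[1]*np.cos(t)],1)
k=p2w(c,(317,293),54)[0];print(k,inv(k),inv(p2w(c,(318,260.5),24)[0]),inv(p2w(c,(318,250),26)[0]))
cmd(*k,38,101.4)
```

```text
[ 635.69150908 -131.98749046] [ -1.7 -96.6] [ -1.2 -83.1] [ -1.2 -74.1]
clk 29.98 w 85.0 d [-29.4  -0.9  94.3] rot [-0.001  0.    -0.   ]
```

Emit:
play_rows(deltas=[-32,-0.5,40,0,0,0,1,-32,-0.5,75,0,0,0,1,-32,-0.5,90,0,0,0,1,-32,-0.5,95,0,0,0,1,-32,-0.5,95,0,0,0,1,-32,-0.5,95,0,0,0,0.4,-32,-0.5,95,0,0,0,0.4])

```text
clock: 30.85
eef_pos: [637.8, -134.3, 38.9]
tool_rot: [3.14, 0.001, 1.77]
force: [-0.3, -0.9, 0.2]
width: 51.9
gripper_force: 0.0
```

Run:
```python
from h import *
c=camera_info("wrist");im=get_image("wrist");place(-100,38);print(read_state()["force"])
cv2.imwrite("pics/w11.png",cv2.convertScaleAbs(im,alpha=1.4)[:,:,::-1])
print([w2p(c,[*bedw(0,y,BED),54]).round()[0] for y in(-105,-100,-96)])
```

```text
clk 30.90 w 43.9 d [-0.7  0.3  0.7] rot [0.001 0.001 0.   ]
[-0.77977392 -0.28417593 -0.22233319]
[array([318., 334.]), array([318., 323.]), array([318., 314.])]
```

View pics/w11.png

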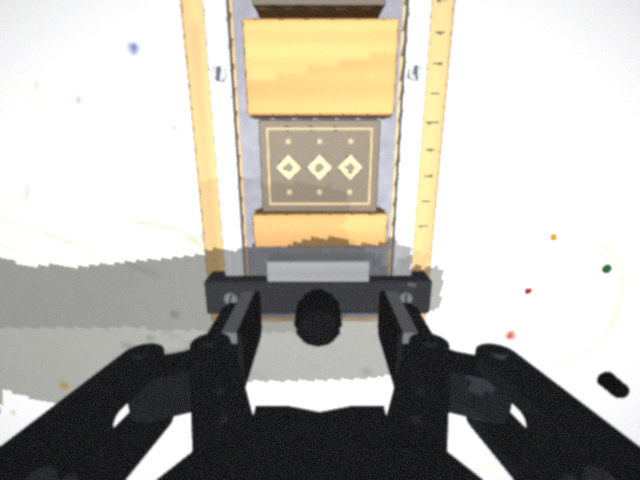

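The knob's top is centred at about (318,320), between the pads. Closing on it and pushing.

Emit:
play_rows(deltas=[0,0,0.5,0,0,0,0,0,0,0.5,0,0,0,0,0,0,0.5,0,0,0,0,0,0,0.5,0,0,0,0,2,0,0.5,0,0,0,0,5,0,0.5,0,0,0,0,8,0,0.5,0,0,0,0,11,0,0.5,0,0,0,0,14,0,0.5,0,0,0,0,14,0,0.5,0,0,0,0])

```text
clock: 32.15
eef_pos: [634.6, -121.6, 37.9]
tool_rot: [3.141, 0.002, 1.769]
force: [-0.3, -1.6, 6.1]
width: 16.3
gripper_force: 58.8
```

Run:
```python
from h import *
place(-100,38);print(read_state()["force"],read_state()["width"])
```

```text
clk 32.15 w 16.3 d [-13.8   0.7  -0.1] rot [ 0.     0.002 -0.   ]
[-0.27522555 -1.61614201  6.12464152] 16.276808487440576
```

Emit:
play_rows(deltas=[1,0,0,0,0,0,0,2,0,0,0,0,0,0,3,0,0,0,0,0,0,4,0,0,0,0,0,0,4,0,0,0,0,0,0])

```text
clock: 32.78
eef_pos: [634.0, -118.3, 37.9]
tool_rot: [3.141, 0.002, 1.769]
force: [-0.4, -3.2, 5.2]
width: 16.0
gripper_force: 58.8
```

Emit:
play_rows(deltas=[1,0,0,0,0,0,0,2,0,0,0,0,0,0,3,0,0,0,0,0,0,3,0,0,0,0,0,0])

```text
clock: 33.28
eef_pos: [633.4, -115.4, 37.9]
tool_rot: [3.141, 0.002, 1.769]
force: [-0.8, -3.5, 5.6]
width: 16.0
gripper_force: 58.8
```

Emit:
play_rows(deltas=[1,0,0,0,0,0,0,2,0,0,0,0,0,0,2,0,0,0,0,0,0])

```text
clock: 33.65
eef_pos: [633.0, -113.5, 37.9]
tool_rot: [3.141, 0.002, 1.769]
force: [-1.0, -3.7, 4.8]
width: 16.5
gripper_force: 58.8
```

Emit:
play_rows(deltas=[1,0,0,0,0,0,0,2,0,0,0,0,0,0,2,0,0,0,0,0,0])

```text
clock: 34.02
eef_pos: [632.8, -112.9, 37.8]
tool_rot: [3.141, 0.004, 1.768]
force: [-0.1, -6.1, 5.6]
width: 16.4
gripper_force: 58.7
```

Run:
```python
from h import *
c=camera_info("wrist");im=get_image("wrist");place(-100,38);print(read_state()["force"])
cv2.imwrite("pics/w12.png",cv2.convertScaleAbs(im,alpha=1.4)[:,:,::-1])
```

```text
clk 34.08 w 16.2 d [-22.7   0.8  -0.1] rot [ 0.001  0.004 -0.002]
[-0.33308982 -5.85071309  4.77955388]
```

View pics/w12.png

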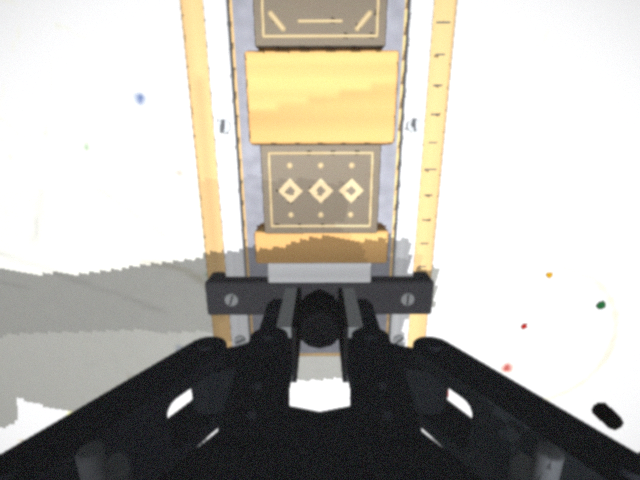

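Everything touches and the force is rising while the bar stops, so the row is snug. I'll give it a slight extra press, release and rise.

Emit:
play_rows(deltas=[1,0,0,0,0,0,0,2,0,0,0,0,0,0,2,0,0,0,0,0,0])

```text
clock: 34.45
eef_pos: [632.9, -112.9, 37.9]
tool_rot: [3.141, 0.006, 1.767]
force: [2.3, -8.2, 4.1]
width: 16.2
gripper_force: 58.6
```

Emit:
play_rows(deltas=[-2,0,0,0,0,0,0,-2,0,0,0,0,0,0.3,-2,0,0,0,0,0,0.5,-2,0,0,0,0,0,0.7,-2,0,0,0,0,0,0.7,-2,0,-40,0,0,0,0.7,-2,0,-90,0,0,0,0.7,-2,0,-150,0,0,0,0.7,60,0,-200,0,0,0,0.7,60,0,-200,0,0,0,0.7])

```text
clock: 35.7
eef_pos: [620.9, -44.3, 240.9]
tool_rot: [3.136, -0.001, 1.775]
force: [0.0, 0.1, -0.9]
width: 59.7
gripper_force: 0.0
```

Run:
```python
from h import *
c=camera_info("wrist");im=get_image("wrist");print(read_state()["eef_pos"],read_state()["force"])
s=im[60:420,140:500];cv2.imwrite("pics/w13.png",cv2.resize(cv2.convertScaleAbs(s,alpha=1.4),None,fx=1.6,fy=1.6)[:,:,::-1])
def inv(p):
    t=np.radians(BED[2]);d=p-np.array(BED[:2]);return np.round([d[0]*np.cos(t)+d[1]*np.sin(t),-d[0]*np.sin(t)+d[1]*np.cos(t)],1)
for y,h in((100,26),(60,31),(10,26),(-27,31),(-54,26),(-62,24),(-81,54)): print(y,(w2p(c,[*bedw(0,y,BED),h])-[140,60])*1.6)
```

```text
[620.66359072 -43.77171039 240.71913514] [0.08938278 1.10409424 1.18804731]
100 [[282.85539641  68.6173552 ]]
60 [[282.64699824 137.9411432 ]]
10 [[282.44636743 218.46565984]]
-27 [[282.27124174 276.06350516]]
-54 [[282.18837274 312.98235429]]
-62 [[282.167293   323.21583111]]
-81 [[281.93989111 366.54272664]]
```

View pics/w13.png

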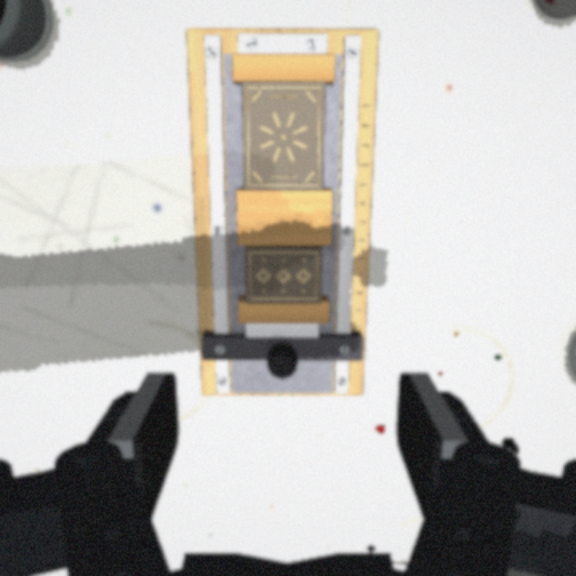

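The closed row's centres are at rows 68, 137, 217, 275 and 310. The predictions were 69, 138, 218, 276 and 313. Everything is snug and square, and the gripper is clear.

```bash
python3 -c "
from cell import *
print(finish_job())"
```

```text
the job is handed in; nothing more can be done
None
```

I locked up the row from fence to bar as narrow strip, flower block, wide strip, diamond block and narrow strip. All five are square and snug against the closed bar, the bottle and ink jar were not touched, and the job was handed in at about 36 s; the hand-in gave no verdict back.

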